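Show a baking-mould insert to the inspection camera

TASK

Unlock the mould insert that has the straight bar handle: turn the latch on its frame with the socket key, not with the fingers, until the tongue is well clear of the insert, and stand the key back in its holder. Then lift that insert out by its handle and finish while holding it still in the air, 12 cm in front of the inspection camera's lens, its moulded underside squarely facing the lens and centred on it, its long side parallel to the camera's long side. Leave the round-knob insert, its latch and everything else on the counter alone, and do not touch the camera.

Things in the scene. Friction and masses are not known exactly. Their poses are not given: they have to be found in the camera images.
- bar_insert: Insert to present: cast aluminium plate 90 (x) x 70 (y) x 10 mm; on its top's middle a wooden bar handle 50 (x) x 14 (y) x 34 mm tall (z = 10 to 44). Rounded bumps below, deepest 16 mm. 0.2 to 0.4 kg, balanced. Origin: centre of the plate's flat underside, z up through the handle. Lies in frame_a's pocket, origin 25 mm above the counter, top flush with the rim, 2 mm play all round.
- knob_insert: The other insert, to be left alone: the same plate with a round wooden knob 30 mm in diameter and 34 mm tall instead of the bar. Lies in frame_b. Origin as bar_insert.
- frame_a: Fixed dark steel baking frame that holds bar_insert; 142 x 100 x 35 mm. Origin on the counter under the pocket's centre; it spans x = -85 to +57 mm, y = +-50 mm, rim at z = 35 mm. The latch pivots at x = -65, y = 0, on the side towards the robot.
- frame_b: The identical fixed frame that holds knob_insert. The two frames may stand either way round, left or right.
- latch_a (a joint): Angle (rad) of frame_a's latch about the upright axis. 0: the tongue points at the insert (frame +x) and reaches 8 mm over its edge, locking it. Grows counter-clockwise seen from above; clear of the insert from 0.9, stop at 1.4. Starts at 0 to 0.12. About 0.06 N m of friction; stays where it is left.
- latch_a_head (a point): Centre of the top of frame_a's latch head, on its pivot, 57 mm above the counter. The head is an upright flat bar 24 mm long, 8 mm thick, 16 mm tall (41 to 57 mm above the counter); its long direction is this point's x axis, which is also the direction of the tongue below it. z up.
- latch_b (a joint): Angle of the same latch on frame_b; leave it.
- key: Socket key upright in its holder: steel foot 38 (x) x 22 (y) mm, open below, its mouth 30 (x) x 14 (y) mm, 16 mm deep; round shaft 12 mm thick; on top a wooden grip 46 (x) x 14 (y) mm, z = 66 to 102 mm. Origin: centre of the foot's underside, z up. 0.16 kg. On the latch head it has 3 mm play each way and turns about 0.26 rad before it takes the head along.
- key_holder: Fixed open grey plastic box 62 (x) x 46 (y) x 24 mm with 5 mm walls and a 5 mm floor, in which the key stands, key x along holder x to within 0.1 rad, with about 7 mm play all round. Origin at the centre of its underside.
- cam_head: Head of the fixed inspection camera: a black box 76 (x) x 50 (y) x 36 mm with a round lens of 36 mm diameter. Origin at the middle of the lens's front glass, 100 mm above the counter; z is the direction in which it looks: upwards, leaning 0.35 rad from vertical towards the robot's side; x is the camera's long direction.
- camera: The camera's fixed grey stand, base 100 x 85 mm; origin under its middle. Camera and key holder may be on either side.
- oil_bottle: Bystander: amber bottle, 56 mm across, 170 mm tall; origin under it.
- jar: Bystander: small glass jar, 48 mm across, 60 mm tall; origin under it.
- bowl: Bystander: steel bowl, 100 mm across, 45 mm tall; origin under it.
- mug: Bystander: white mug, 76 mm across, 85 mm tall; origin under it.
- brush: Bystander: brush lying flat on the counter.
- spatula: Bystander: spatula lying flat on the counter.
- small_tin: Bystander: small open aluminium tin, 60 mm across, 30 mm tall; origin under it.
Mind the look-alikes: they are no part of the job. Leave any turquoise look-alike of the key_holder alone.

How it is judged:
By the outcome, as a careful person would: the job done as asked, in the order asked, and still so for the second after the job is handed in, while the arm keeps its last pose, push and grip.
It also fails if it takes over 59 s, if anything falls off the work surface, if the arm or the gripper's body presses on something with over 40 N, if the wrist force passes 120 N, or if a joint passes its speed limit or range.

ROBOT

A 6-joint arm with a two-finger parallel gripper is mounted at the origin on the work surface. World frame = base frame: x ahead of the robot, y to its left, z up, the work surface at z = 0. Lengths are in m, angles in rad, forces in N, time in s.
With the tool pointing down it reaches from about 0.375 to 0.825 m from the base axis. Payload 5.5 kg.
Tool frame: the origin (TCP) lies midway between the tips of the shut fingers; the grasp point (between the pads) lies 19 mm behind it (arm.pinch_z is the distance from the TCP to the grasp point, in m); y points along the fingers, x is the direction in which the jaws open and shut, and the axes are right-handed (so a half turn about y gives the same grasp; the last joint's range is limited). The gripper opens to 85 mm and grips with 20 to 120 N. Pads are 22 mm wide; open, the fingers measure 114 mm over their backs; the gripper's body (76 mm by 85 mm) begins 54 mm behind the grasp point. The pads swing forward as they close: fully open they stand 13 mm farther back than shut.
Start: joints at [-1.148, 0.314, -0.047, 1.21, 0, 1.571], TCP at [0.246, -0.547, 0.231] pointing down, gripper open.
Joint ranges: [-2.67, 2.67], [-0.69, 1.73], [-1.03, 1.25], [-2.08, 2.16], [-1.42, 1.45], [-3.14, 3.14]. Speed limits (rad/s): [2.39, 2.39, 3.01, 3.14, 3.14, 3.14].

INTERFACE

Orientations are given as [roll, pitch, yaw] about the fixed x, y, z axes, in that order (R = Rz(yaw) Ry(pitch) Rx(roll)).
In Python, from station import arm, capture, order gives the robot as it stands. The module is installed in compiled form; this text tells all that it offers.
- The arm moves only by the tool arm_command, never from a script. Its argument "motion" is text: rows parted by semicolons, each of 6 numbers parted by spaces: the shift along the world's x, y, z in units of 0.3 m (1.0 is 0.3 m), then the turn, a rotation vector about the world's x, y, z in units of pi/4 rad (1.0 is pi/4 rad). A call has 1 to 20 rows; each row shifts and turns the commanded pose from where the row before left it; what a row does not reach is not made up. A row lasts 1/12 s, in which the tool goes at most 41.7 mm and 7.16 degrees, less where a joint would pass 70% of its speed; a pose out of reach is approached as far as the arm can. A call with a number of a shift or a turn outside -1 to 1 is refused whole. A call with a gripper value outside its range is refused whole. "fingers" is the closure, from 0 (fully open) to 1 (shut), set as the call begins (left out, the last holds). The fingers move at their own pace and stop on an object; "squeeze" is the grip in N (left out, the last holds). Time passes only in rows, so rows that do not move let the fingers close. It gives the time, the measured TCP pose, the force and the opening at its end, in the units of the state.
- arm.state(): the state, without advancing time (a new reading comes with each control period).
- capture(name): name is "scene" or "top"; returns a dict with "image" (400x640x3 uint8, blue, green, red), "range_z" (400x640 float32, m along the optical axis (not along the pixel's ray), 0 where there is no reading), "intrinsics" (3x3 intrinsics, pixels), "world_from_camera" (4x4, takes a point from camera to world coordinates). Camera axes: x right, y down, z forward; pixel columns grow to the right and rows downward; lengths in m; the calibration is good to about 2 mm. A picture is of the moment at which its call begins.
- order.close_job(): hands the job in, once; it reports no verdict.
The state is a dict: "time_s": time; "q": joint angles; "qd": joint speeds; "joint_efforts": joint torques, N m; "tool_pos": TCP position; "tool_rot": TCP orientation; "wrist_force": force on the tool from outside, world axes, zero at the start; "ft_torque": the same for the moment, N m; "opening": opening from 0.0 (shut) to 1.0 (fully open).
Only numpy, scipy, OpenCV 4.12 (cv2) and the standard library are available. Lean on these libraries where they do the work, as an engineer would, in place of code of your own. Each camera call takes 0.05 s, during which the arm holds its last target. There are 200 camera calls.

## Working session

There is one attempt and no reset: what is moved stays moved. The work goes in short steps, Python scripts to look and compute and a tool call to move; the robot and the scene stay as the last step left them, time stands still between calls to the robot, and variables do not carry over. Pictures are saved under pics/ and viewed, about 8 in all and at most 12, crops included, and the job is handed in when it is done.

Besides the shell and the picture viewer there is one more tool, called after "Call:" in YAML: its name, and indented under it one key for each argument. arm_command: Moves the arm, as the interface text tells. Its arguments: {"type":"object","properties":{"motion":{"type":"string"},"fingers":{"type":"number"},"squeeze":{"type":"number"}},"required":["motion"]}

```bash
mkdir -p pics
python3 - <<'E'
from station import arm, capture
import cv2,numpy as np
print(arm.state(), arm.pinch_z)
for n in("scene","top"):
    c=capture(n); cv2.imwrite(f"pics/{n}0.png",c["image"]); np.savez(f"{n}0.npz",**c)
    print(n,c["intrinsics"].round(1).tolist(),c["world_from_camera"].round(3).tolist())
E
```

```text
{'time_s': 0.0, 'q': array([-1.14802841e+00,  3.14223862e-01, -4.80693759e-02,  1.21024606e+00,
       -1.80644233e-05,  1.57077535e+00]), 'qd': array([-9.10647038e-04, -3.28530888e-05, -1.62167368e-04, -5.44902411e-04,
        1.67433592e-04,  1.47725769e-03]), 'joint_efforts': array([ 1.11627654e-03, -5.39584136e+01,  3.39751303e+01,  1.91883993e-02,
        1.71374736e-04,  6.49137384e-07]), 'tool_pos': array([ 0.24592198, -0.54663348,  0.23044015]), 'tool_rot': array([-1.57081435,  0.00174297, -1.14800743]), 'wrist_force': array([-0.30073549,  0.47565808,  1.08638156]), 'ft_torque': array([-0.00720794,  0.00263627,  0.02683148]), 'opening': 0.998743072507814} 0.0187
scene [[370.4, 0.0, 325.9], [0.0, 370.4, 196.4], [0.0, 0.0, 1.0]] [[-0.505, 0.708, -0.493, 1.02], [0.863, 0.426, -0.273, 0.221], [0.017, -0.563, -0.826, 0.854], [0.0, 0.0, 0.0, 1.0]]
top [[441.3, 0.0, 314.8], [0.0, 441.3, 195.7], [0.0, 0.0, 1.0]] [[0.056, -0.975, 0.216, 0.332], [-0.998, -0.053, 0.016, -0.012], [-0.004, -0.216, -0.976, 1.216], [0.0, 0.0, 0.0, 1.0]]
```

View both.

View pics/top0.png

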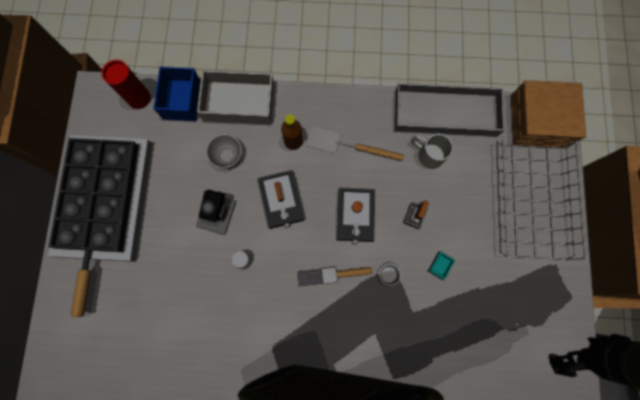

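View pics/scene0.png

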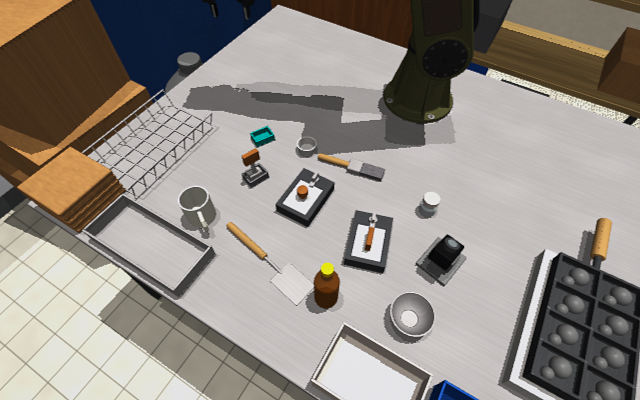

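```bash
cat > h.py <<'E'
import numpy as np, cv2
def cloud(c):
    K=c["intrinsics"];T=c["world_from_camera"];z=c["range_z"]
    v,u=np.indices(z.shape)
    P=np.stack([(u-K[0,2])/K[0,0]*z,(v-K[1,2])/K[1,1]*z,z],-1)@T[:3,:3].T+T[:3,3]
    P[z==0]=np.nan
    return P
def ray(c,u,v,h):
    K=c["intrinsics"];T=c["world_from_camera"]
    d=T[:3,:3]@np.array([(u-K[0,2])/K[0,0],(v-K[1,2])/K[1,1],1]);o=T[:3,3]
    return o+d*(h-o[2])/d[2]
def pix(c,p):
    K=c["intrinsics"];T=c["world_from_camera"]
    q=K@(T[:3,:3].T@(np.array(p)-T[:3,3]));return q[:2]/q[2]
def sel(P,cx,cy,r,z0,z1):
    m=(np.hypot(P[...,0]-cx,P[...,1]-cy)<r)&(P[...,2]>z0)&(P[...,2]<z1)
    return m
def rect(pts):
    (c,s,a)=cv2.minAreaRect((pts[:,:2]*1000).astype(np.float32)); return np.round(c,1),np.round(s,1),round(a,1)
E
python3 - <<'E'
from h import *
cs={n:dict(np.load(n+"0.npz")) for n in("top","scene")}
t=cs["top"];s=cs["scene"]
for nm,u,v,h in [("barframe",281,198,.035),("knobframe",355,214,.035),("key",416,213,.05),("cam",213,205,.09),("bottle",291,130,.1),("jar",241,260,.05),("decoy",441,265,.0)]:
    p=ray(t,u,v,h);print(nm,p.round(3))
    for n,c in cs.items():
        P=cloud(c)
        for z0,z1 in((.028,.042),(.048,.06),(.06,.09),(.09,.13)):
            m=sel(P,p[0],p[1],.1 if 'frame' in nm else .07,z0,z1)
            if m.sum()>3 and nm in("barframe","knobframe","key","cam"): print(' ',n,z0,m.sum(),rect(P[m]),P[m].mean(0).round(4))
a=cv2.resize(t["image"][165:285,190:460],None,fx=2.9,fy=2.9,interpolation=cv2.INTER_CUBIC)
cv2.imwrite("pics/a.png",cv2.convertScaleAbs(a,alpha=1.6))
a=cv2.resize(s["image"][130:290,230:480],None,fx=3.1,fy=3.1,interpolation=cv2.INTER_CUBIC)
cv2.imwrite("pics/b.png",a)
E
```

```text
barframe [0.581 0.1   0.035]
  top 0.028 1652 (array([578.5, 102.2]), array([150.2, 100. ]), 16.8) [0.5804 0.1026 0.0342]
  top 0.048 36 (array([562.3,  96.9]), array([84.3, 14.2]), 17.5) [0.543  0.0911 0.0557]
  top 0.06 100 (array([580.9, 102.7]), array([79.5, 13.8]), 17.0) [0.5938 0.1065 0.0674]
  scene 0.028 1850 (array([582.5, 103.9]), array([144.1, 100.1]), 17.1) [0.5874 0.1058 0.0345]
  scene 0.048 46 (array([571.1, 102. ]), array([101.4,  12.1]), 16.3) [0.5591 0.0969 0.0555]
  scene 0.06 114 (array([596.6, 108.3]), array([51. , 13.6]), 16.9) [0.5981 0.1087 0.0679]
knobframe [ 0.548 -0.104  0.035]
  top 0.028 1695 (array([ 548.8, -105.8]), array([146.9, 100.3]), 0.9) [ 0.5487 -0.1054  0.0343]
  top 0.048 35 (array([ 527.6, -104.6]), array([80.5, 14.6]), 10.1) [ 0.5109 -0.1044  0.0552]
  top 0.06 98 (array([ 533.7, -107.2]), array([87.5, 26.5]), 2.6) [ 0.5628 -0.1054  0.0678]
  scene 0.028 1520 (array([ 549.2, -104.9]), array([147.5, 101.5]), 1.0) [ 0.5558 -0.1024  0.0342]
  scene 0.048 55 (array([ 534.1, -100.3]), array([25.6, 90.4]), 85.1) [ 0.5338 -0.1021  0.0548]
  scene 0.
[... 895 characters left out ...]
0.048 38 (array([530. , 255.1]), array([ 6.8, 40.4]), 77.0) [0.5313 0.2541 0.0561]
  top 0.06 274 (array([544. , 278.7]), array([51.8, 80.8]), 77.3) [0.5304 0.2741 0.0785]
  top 0.09 359 (array([547.7, 277.9]), array([50. , 59.8]), 77.5) [0.5496 0.2768 0.0975]
  scene 0.028 10 (array([554.2, 284. ]), array([26., 65.]), 11.8) [0.5568 0.2995 0.0364]
  scene 0.048 39 (array([540.6, 281. ]), array([60., 33.]), 76.9) [0.5439 0.2906 0.0574]
  scene 0.06 271 (array([544.4, 281.3]), array([57.3, 82.5]), 79.0) [0.5596 0.2795 0.0799]
  scene 0.09 445 (array([548.6, 279. ]), array([49.6, 61.5]), 78.6) [0.5548 0.2783 0.0978]
bottle [0.755 0.08  0.1  ]
jar [0.406 0.191 0.05 ]
decoy [ 0.426 -0.346  0.   ]
```

View pics/a.png

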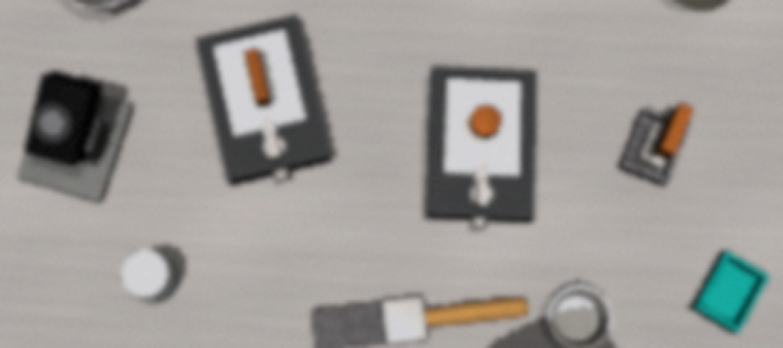

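View pics/b.png

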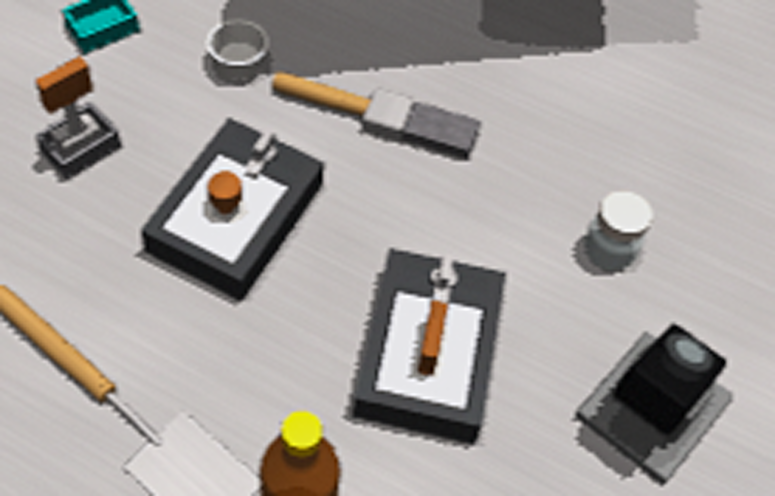

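Run:
```python
from h import *
rng=np.random.default_rng(0)
for n in("top","scene"):
    c=dict(np.load(n+"0.npz"));P=cloud(c)
    # latch head
    m=sel(P,.534,.089,.028,.051,.063);print(n,"headA",m.sum(),rect(P[m]),P[m].mean(0).round(4))
    m=sel(P,.534,.089,.04,.037,.05);print(n,"tongueA",m.sum(),rect(P[m]),P[m].mean(0).round(4))
    m=sel(P,.598,.108,.045,.06,.08);print(n,"bar",m.sum(),rect(P[m]),P[m].mean(0).round(4))
    m=sel(P,.559,-.27,.04,.10,.115);print(n,"grip",m.sum(),rect(P[m]),P[m].mean(0).round(4))
    m=sel(P,.555,-.27,.06,.018,.03);print(n,"holder",m.sum(),rect(P[m]),P[m].mean(0).round(4))
    # camera face plane by RANSAC
    m=sel(P,.547,.279,.07,.055,.13);Q=P[m];uv=np.argwhere(m)
    best=0
    for _ in range(2000):
        a,b,d=Q[rng.choice(len(Q),3,False)];N=np.cross(b-a,d-a);l=np.linalg.norm(N)
        if l<1e-6: continue
        N/=l;N*=np.sign(N[2])
        if N[2]<.85: continue
        k=(abs((Q-a)@N)<.0015)
        if k.sum()>best: best=k.sum();K=k
    F=Q[K];ce=F.mean(0);N=np.linalg.svd(F-ce)[2][2];N*=np.sign(N[2])
    print(n,"face",best,len(Q),ce.round(4),N.round(3),"tilt",np.arccos(N[2]).round(3),"dir",np.degrees(np.arctan2(N[1],N[0])).round(1))
    # in-plane rectangle
    ex=np.cross([0,0,1],N);ex/=np.linalg.norm(ex);ey=np.cross(N,ex)
    r=cv2.minAreaRect((np.c_[(F-ce)@ex,(F-ce)@ey]*1000).astype(np.float32));print("  rect",np.round(r[0],1),np.round(r[1],1),round(r[2],1),"ex",ex.round(3),"ctr",(ce+ex*r[0][0]/1e3+ey*r[0][1]/1e3).round(4))
    hh=(Q-ce)@N;L=Q[hh>.003]
    if len(L)>5:
        print("  lens",len(L),np.percentile(hh[hh>.003],[10,50,90]).round(4),L.mean(0).round(4),rect(np.c_[(L-ce)@ex,(L-ce)@ey]))
        D=Q[hh>np.percentile(hh[hh>.003],50)-.0015]; print(D.mean(0).round(4), uv[hh>.003].mean(0))
```

```text
top headA 29 (array([534. ,  88.3]), array([24.7,  7.7]), 18.2) [0.533  0.0881 0.0568]
top tongueA 84 (array([543.2,  89.8]), array([61.3, 72.4]), 10.6) [0.5407 0.0915 0.0396]
top bar 98 (array([595.1, 107.1]), array([49.9, 13.8]), 17.0) [0.5949 0.1068 0.0676]
top grip 102 (array([ 558.7, -271.1]), array([14. , 46.5]), 67.4) [ 0.5581 -0.2709  0.106 ]
top holder 178 (array([ 558.3, -270.3]), array([46.3, 63.3]), 70.5) [ 0.5554 -0.2654  0.0235]
top face 186 659 [0.5405 0.2793 0.0889] [-0.343  0.079  0.936] tilt 0.359 dir 167.0
  rect [-0.3 -2.4] [75.2 48.9] 88.4 ex [-0.225 -0.974  0.   ] ctr [0.5383 0.2801 0.088 ]
  lens 180 [0.0039 0.0115 0.0145] [0.5343 0.2804 0.0981] (array([-0.4, -1.9]), array([44.2, 65.9]), 4.1)
[0.5341 0.2812 0.1   ] [206.79444444 208.07222222]
scene headA 31 (array([535. ,  89.5]), array([25.3,  7.9]), 18.1) [0.5348 0.0895 0.0562]
scene tongueA 65 (array([544.9,  89.6]), array([36.4, 71.8]), 14.6) [0.5436 0.0908 0.0406]
scene bar 114 (array([596.6, 108.3]), array([51. , 13.6]), 16.9) [0.5981 0.1087 0.0679]
scene grip 92 (array([ 559.7, -270.1]), array([16.9, 45.3]), 66.2) [ 0.5609 -0.2697  0.1052]
scene holder 211 (array([ 559.3, -268.7]), array([47.2, 62.5]), 70.2) [ 0.5616 -0.2675  0.023 ]
scene face 225 749 [0.5502 0.2803 0.0926] [-0.33   0.081  0.94 ] tilt 0.347 dir 166.2
  rect [  1.1 -10.9] [47.5 76.5] 0.1 ex [-0.239 -0.971  0.   ] ctr [0.54   0.2817 0.0889]
  lens 173 [0.0068 0.012  0.0137] [0.539  0.2818 0.1005] (array([  2. , -11.4]), array([34.3, 37. ]), 26.0)
[0.5362 0.2823 0.1009] [244.53757225 450.54913295]
```

Top crop: bar-handle insert at (258,75), knob insert (485,120) and the grey key holder with key (650,145); the turquoise look-alike at (730,290) stays alone. The bar frame is therefore the left one, and its latch head is at (275,145). Camera at (65,120), lens at (50,125). The scene crop shows the same objects. All sizes and heights check out: bar 50x14, head 25x8, grip 46x14, lens height 0.100.

Call:
arm_command:
  motion: "0.087 0.077 0 0 0 0;0.087 0.077 0 0 0 0;0.087 0.077 0 0 0 0;0.087 0.077 0 0 0 0;0.087 0.077 0 0 0 0;0.087 0.077 0 0 0 0;0.087 0.077 0 0 0 0;0.087 0.077 0 0 0 0;0.087 0.077 0 0 0 0;0.087 0.077 0 0 0 0;0.087 0.077 0 0 0 0;0.087 0.077 0 0 0 0;0 0 0 0 0 0"
  fingers: 0
  squeeze: 60

```text
time_s: 1.18
tool_pos: [0.5632, -0.2656, 0.2305]
tool_rot: [-1.569, 0.002, -1.142]
wrist_force: [-1.5, 0.4, -0.9]
opening: 1.0
```

```bash
python3 -c "
from station import arm
s=arm.state();print(s['q'].round(3),s['tool_pos'],s['tool_rot'],s['wrist_force'])"
```

```text
[-0.442  0.357  0.011  1.225  0.003  2.271] [ 0.56320022 -0.2656032   0.23045284] [-1.56869589  0.00159227 -1.1424169 ] [-1.47446003  0.36984103 -0.8798607 ]
```

Call:
arm_command:
  motion: "-0.014 -0.017 -0.017 0 0 0.147;0 0 -0.017 0 0 0.147;0 0 -0.017 0 0 0.147;0 0 -0.017 0 0 0.147;0 0 -0.017 0 0 0.147;0 0 -0.017 0 0 0.147;0 0 -0.017 0 0 0.147;0 0 -0.017 0 0 0.147;0 0 -0.017 0 0 0.147;0 0 -0.017 0 0 0.147;0 0 -0.017 0 0 0.147;0 0 -0.017 0 0 0.147;0 0 -0.017 0 0 0.147;0 0 -0.017 0 0 0.147;0 0 -0.017 0 0 0.147;0 0 -0.017 0 0 0.147;0 0 -0.017 0 0 0.147;0 0 -0.017 0 0 0.147;0 0 -0.017 0 0 0.147;0 0 -0.017 0 0 0.147"

```text
time_s: 2.85
tool_pos: [0.5545, -0.2752, 0.1286]
tool_rot: [-1.57, 0.0, 1.167]
wrist_force: [-0.3, 0.3, 0.4]
opening: 0.999
```

Call:
arm_command:
  motion: "0 0 0 0 0 0;0 0 0 0 0 0;0 0 0 0 0 0"

```text
time_s: 3.1
tool_pos: [0.555, -0.2752, 0.1294]
tool_rot: [-1.571, 0.0, 1.158]
wrist_force: [-0.1, 0.4, -0.3]
opening: 0.996
```

Run:
```python
from station import arm,capture
from h import *
s=arm.state();print(s['q'].round(3),s['tool_pos'].round(4),s['tool_rot'].round(4))
o=[]
for n in("top","scene"):
    c=capture(n);u,v=pix(c,[.559,-.27,.1]).astype(int)
    im=c["image"][v-45:v+45,u-45:u+45];o.append(cv2.resize(im,(400,400),interpolation=cv2.INTER_CUBIC))
o[0]=cv2.convertScaleAbs(o[0],alpha=1.6)
cv2.imwrite("pics/c.png",np.hstack(o))
```

```text
[-0.46   0.406 -0.154  1.012 -0.    -0.048] [ 0.555  -0.2752  0.1294] [-1.5706  0.      1.1581]
```

View pics/c.png

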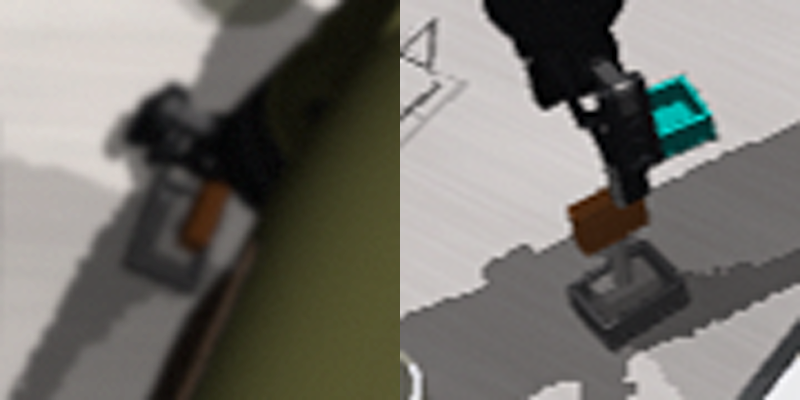

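Call:
arm_command:
  motion: "0.014 0.015 -0.04 0 0 0.01;0 0 -0.04 0 0 0;0 0 -0.04 0 0 0;0 0 -0.04 0 0 0;0 0 -0.038 0 0 0;0 0 0 0 0 0;0 0 0 0 0 0"

```text
time_s: 3.78
tool_pos: [0.5584, -0.2701, 0.0685]
tool_rot: [-1.568, -0.0, 1.169]
wrist_force: [0.2, -0.0, 0.3]
opening: 1.003
```

Call:
arm_command:
  motion: "0 0 0 0 0 0;0 0 0 0 0 0;0 0 0 0 0 0;0 0 0 0 0 0;0 0 0 0 0 0;0 0 0 0 0 0;0 0 0 0 0 0;0 0 0 0 0 0;0 0 0 0 0 0;0 0 0 0 0 0"
  fingers: 1
  squeeze: 60

```text
time_s: 4.62
tool_pos: [0.5597, -0.2707, 0.0703]
tool_rot: [-1.572, -0.0, 1.169]
wrist_force: [-0.1, 0.8, 3.8]
opening: 0.155
```

Call:
arm_command:
  motion: "0 0 0.06 0 0 0;0 0 0.1 0 0 0;0 0 0.1 0 0 0;0 0 0.1 0 0 0;0 0 0.09 0 0 0;-0.007 0.1 0 0 0 0.076;-0.007 0.1 0 0 0 0.076;-0.007 0.1 0 0 0 0.076;-0.007 0.1 0 0 0 0.076;-0.007 0.1 0 0 0 0.076;-0.007 0.1 0 0 0 0.076;-0.007 0.1 0 0 0 0.076;-0.007 0.1 0 0 0 0.076;-0.007 0.1 0 0 0 0.076;-0.007 0.1 0 0 0 0.076;-0.006 0.1 0 0 0 0.077;-0.006 0.099 0 0 0 0.077;0 0 -0.05 0 0 0;0 0 -0.05 0 0 0;0 0 -0.05 0 0 0"

```text
time_s: 6.28
tool_pos: [0.5344, 0.0899, 0.159]
tool_rot: [-1.57, 0.0, 1.888]
wrist_force: [0.2, -0.3, -2.5]
opening: 0.155
```

Call:
arm_command:
  motion: "0 0 -0.02 0 0 0;0 0 -0.02 0 0 0;0 0 0 0 0 0;0 0 0 0 0 0;0 0 0 0 0 0"

```text
time_s: 6.7
tool_pos: [0.5353, 0.089, 0.1486]
tool_rot: [-1.572, 0.0, 1.886]
wrist_force: [-0.1, -0.1, -1.2]
opening: 0.155
```

Run:
```python
from station import arm,capture
from h import *
s=arm.state();p=s['tool_pos'];print(s['q'].round(3),p.round(4),s['tool_rot'].round(4))
o=[]
for n in("top","scene"):
    c=capture(n);np.savez(n+"1.npz",**c);P=cloud(c)
    z=p[2]-.065
    for nm,z0,z1 in(("foot",z-.005,z+.03),("grip",z+.066,z+.106),("head",.05,.062)):
        m=sel(P,p[0],p[1],.03,z0,z1)
        if m.sum()>4: print(n,nm,m.sum(),rect(P[m]),P[m].min(0).round(4),P[m].max(0).round(4))
    u,v=pix(c,[.5345,.089,.07]).astype(int)
    im=c["image"][v-35:v+35,u-35:u+35];o.append(cv2.resize(im,(400,400),interpolation=cv2.INTER_CUBIC))
o[0]=cv2.convertScaleAbs(o[0],alpha=1.6)
cv2.imwrite("pics/d.png",np.hstack(o))
```

```text
[ 0.165  0.254 -0.321  0.995 -0.    -0.151] [0.5353 0.089  0.1486] [-1.5719e+00  2.0000e-04  1.8864e+00]
scene foot 131 (array([535.7,  88.9]), array([39.6, 22. ]), 18.5) [0.519  0.0734 0.0823] [0.5567 0.105  0.1125]
scene grip 257 (array([539.7,  87.9]), array([41.3, 36. ]), 47.2) [0.5146 0.0686 0.1501] [0.5592 0.1109 0.1888]
scene head 15 (array([541.8,  91.5]), array([10.1,  7.6]), 21.2) [0.5365 0.0884 0.0513] [0.5466 0.0967 0.0579]
```

View pics/d.png

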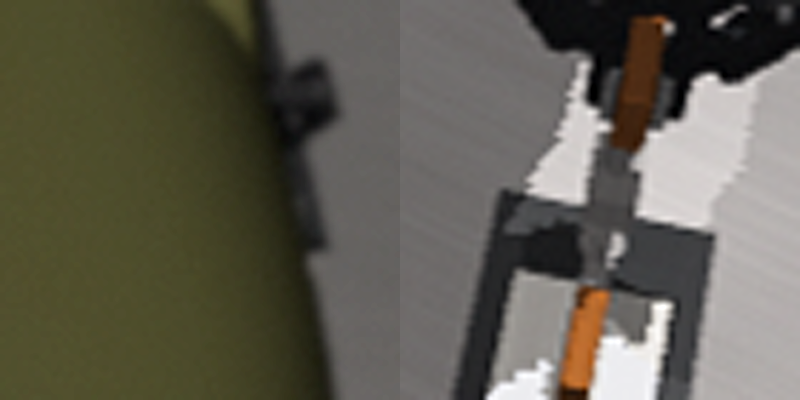

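Picture: in the scene view the key foot (610,185) hangs straight above the latch head (615,245) and is aligned with it. The offset is under 1 mm, so I lower it.

Call:
arm_command:
  motion: "-0.002 0.002 -0.02 0 0 0;0 0 -0.03 0 0 0;0 0 -0.02 0 0 0;0 0 -0.015 0 0 0;0 0 -0.015 0 0 0;0 0 -0.01 0 0 0;0 0 0 0 0 0"

```text
time_s: 7.38
tool_pos: [0.5336, 0.0896, 0.114]
tool_rot: [-1.569, -0.0, 1.887]
wrist_force: [-0.1, 0.3, -1.1]
opening: 0.159
```

Call:
arm_command:
  motion: "0 0 -0.01 0 0 0;0 0 -0.01 0 0 0;0 0 -0.005 0 0 0;0 0 0 0 0 0;0 0 0 0 0 0"

```text
time_s: 7.8
tool_pos: [0.5342, 0.0897, 0.1074]
tool_rot: [-1.571, -0.0, 1.887]
wrist_force: [0.6, -0.5, -1.2]
opening: 0.16
```

Call:
arm_command:
  motion: "0 0 0 0 0 0.1;0 0 0 0 0 0.1;0 0 0 0 0 0.1;0 0 0 0 0 0.1;0 0 0 0 0 0.1;0 0 0 0 0 0.1;0 0 0 0 0 0.1;0 0 0 0 0 0.1;0 0 0 0 0 0.1;0 0 0 0 0 0.1"

```text
time_s: 8.63
tool_pos: [0.5338, 0.0903, 0.1076]
tool_rot: [-1.572, -0.001, 2.676]
wrist_force: [-1.4, 1.6, -0.3]
opening: 0.153
```

Call:
arm_command:
  motion: "0 0 0 0 0 0.1;0 0 0 0 0 0.1;0 0 0 0 0 0.1;0 0 0 0 0 0.1;0 0 0 0 0 0.1;0 0 0 0 0 0.1;0 0 0 0 0 0.1;0 0 0 0 0 0.1;0 0 0 0 0 0.08;0 0 0 0 0 0;0 0 0 0 0 0;0 0 0 0 0 0"

```text
time_s: 9.63
tool_pos: [0.5333, 0.0898, 0.1071]
tool_rot: [-1.571, -0.002, -2.921]
wrist_force: [-3.7, 1.5, -1.7]
opening: 0.16
```

```bash
python3 -c "
from station import arm
s=arm.state();print(s['q'].round(3),s['ft_torque'])"
```

```text
[ 0.167  0.288 -0.378  0.906  0.    -1.624] [ 0.25268975  1.23167947 -0.04181294]
```

Call:
arm_command:
  motion: "0 0 0 0 0 -0.1;0 0 0 0 0 -0.1;0 0 0 0 0 0;0 0 0.03 0 0 0;0 0 0.05 0 0 0;0 0 0.08 0 0 0;0 0 0.1 0 0 0;0 0 0.12 0 0 0;0 -0.1 0 0 0 -0.12;0 -0.1 0 0 0 -0.12;0 -0.1 0 0 0 -0.12;0 -0.1 0 0 0 -0.12;0 -0.1 0 0 0 -0.12;0 -0.1 0 0 0 -0.12;0 0 0 0 0 0;0 0 0 0 0 0"

```text
time_s: 10.97
tool_pos: [0.5348, -0.0919, 0.2223]
tool_rot: [-1.571, 0.002, 2.64]
wrist_force: [-0.1, -0.1, -0.5]
opening: 0.151
```

Run:
```python
from station import arm,capture
from h import *
s=arm.state();print(s['tool_pos'].round(4),s['tool_rot'].round(4),s['opening'])
o=[]
for n in("top","scene"):
    c=capture(n);P=cloud(c)
    m=sel(P,.5345,.089,.022,.051,.062)
    if m.sum()>4: print(n,"head",m.sum(),rect(P[m]))
    u,v=pix(c,[.56,.09,.05]).astype(int)
    im=c["image"][v-40:v+40,u-40:u+40];o.append(cv2.resize(im,(400,400),interpolation=cv2.INTER_CUBIC))
o[0]=cv2.convertScaleAbs(o[0],alpha=1.6)
cv2.imwrite("pics/e.png",np.hstack(o))
```

```text
[ 0.5348 -0.0919  0.2223] [-1.5713e+00  1.7000e-03  2.6396e+00] 0.150775992200423
top head 29 (array([533.3,  88.3]), array([23.9,  8. ]), 88.6)
scene head 35 (array([533.9,  89.5]), array([23.3,  8.7]), 88.2)
```

View pics/e.png

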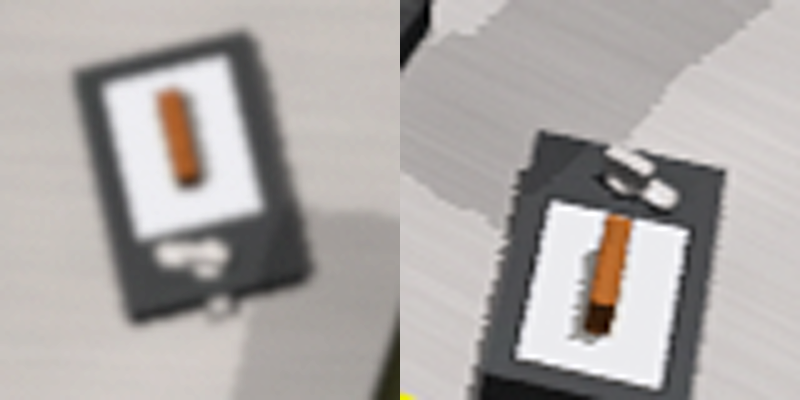

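Picture: the tongue now lies sideways on the rim (top crop (185,253)), clear of the insert, at a measured latch angle of about 1.25 rad. Next I take the key back to its holder.

Call:
arm_command:
  motion: "0.007 -0.05 0 0 0 -0.121;0.007 -0.05 0 0 0 -0.121;0.007 -0.05 0 0 0 -0.121;0.007 -0.05 0 0 0 -0.121;0.007 -0.05 0 0 0 -0.121;0.007 -0.05 0 0 0 -0.121;0.007 -0.05 0 0 0 -0.121;0.007 -0.05 0 0 0 -0.121;0.007 -0.05 0 0 0 -0.121;0.006 -0.05 -0.04 0 0 -0.121;0.006 -0.05 -0.04 0 0 -0.121;0.006 -0.044 -0.04 0 0 -0.121;0 0 -0.04 0 0 -0.121;0 0 -0.04 0 0 -0.121;0 0 -0.04 0 0 -0.121;0 0 -0.04 0 0 0;0 0 -0.03 0 0 0;0 0 0 0 0 0;0 0 0 0 0 0;0 0 0 0 0 0"

```text
time_s: 12.73
tool_pos: [0.559, -0.2683, 0.129]
tool_rot: [-1.572, 0.0, 1.217]
wrist_force: [0.1, -0.7, -1.0]
opening: 0.153
```

Run:
```python
from station import arm,capture
from h import *
s=arm.state();p=s['tool_pos'];print(p.round(4),s['tool_rot'].round(4))
c=capture("scene");P=cloud(c);z=p[2]-.065
m=sel(P,p[0],p[1],.03,z-.004,z+.025);print("foot",m.sum(),rect(P[m]),P[m].min(0).round(4))
m=sel(P,.559,-.27,.06,.018,.03);print("holder",m.sum(),rect(P[m]))
```

```text
[ 0.559  -0.2683  0.129 ] [-1.5716e+00  1.0000e-04  1.2170e+00]
foot 156 (array([ 558.8, -267.4]), array([24.3, 39.3]), 69.4) [ 0.5376 -0.2843  0.0617]
holder 117 (array([ 559.3, -269.4]), array([46.9, 61.9]), 70.4)
```

Call:
arm_command:
  motion: "0.002 -0.005 -0.03 0 0 0;0 0 -0.04 0 0 0;0 0 -0.04 0 0 0;0 0 -0.035 0 0 0;0 0 -0.02 0 0 0;0 0 -0.015 0 0 0;0 0 -0.01 0 0 0;0 0 -0.005 0 0 0;0 0 0 0 0 0;0 0 0 0 0 0"

```text
time_s: 13.62
tool_pos: [0.5594, -0.2701, 0.0703]
tool_rot: [-1.572, 0.0, 1.215]
wrist_force: [-0.4, 0.2, -0.2]
opening: 0.16
```

Call:
arm_command:
  motion: "0 0 -0.002 0 0 0;0 0 0 0 0 0;0 0 0 0 0 0"

```text
time_s: 13.87
tool_pos: [0.5594, -0.2701, 0.0703]
tool_rot: [-1.572, 0.0, 1.215]
wrist_force: [-2.2, 1.5, 5.4]
opening: 0.155
```

Call:
arm_command:
  motion: "0 0 0 0 0 0;0 0 0 0 0 0;0 0 0 0 0 0;0 0 0 0 0 0;0 0 0 0 0 0;0 0 0 0 0 0;0 0 0 0 0 0;0 0 0 0 0 0;0 0 0.06 0 0 0;0 0 0.08 0 0 0;0 0 0.1 0 0 0;0 0 0.1 0 0 0;0 0.1 0.06 0 0 0;0 0.1 0 0 0 0;0 0.1 0 0 0 0;0 0 0 0 0 0;0 0 0 0 0 0"
  fingers: 0

```text
time_s: 15.28
tool_pos: [0.5591, -0.1788, 0.1896]
tool_rot: [-1.571, 0.0, 1.218]
wrist_force: [-0.6, -1.4, 0.1]
opening: 1.001
```

Run:
```python
from station import arm,capture
from h import *
s=arm.state();print(s['tool_pos'].round(4),s['tool_rot'].round(4),s['opening'])
for n in ("top","scene"):
    c=capture(n);P=cloud(c)
    m=sel(P,.559,-.27,.04,.10,.125);print(n,"grip",m.sum(),rect(P[m]),P[m].mean(0).round(4) if m.any() else 0)
    m=sel(P,.559,-.27,.06,.018,.028);print(n,"holder",m.sum(),rect(P[m]))
```

```text
[ 0.5591 -0.1788  0.1896] [-1.5711e+00  2.0000e-04  1.2177e+00] 1.0008288524536975
top grip 0 (array([0., 0.]), array([0., 0.]), 0.0) 0
top holder 0 (array([0., 0.]), array([0., 0.]), 0.0)
scene grip 90 (array([ 559.2, -268.5]), array([16.7, 45.7]), 72.5) [ 0.5606 -0.2683  0.1051]
scene holder 213 (array([ 559.3, -270. ]), array([47.3, 61.8]), 69.9)
```

Call:
arm_command:
  motion: "0.012 0.096 0 0 0 0.083;0.012 0.096 0 0 0 0.083;0.012 0.096 0 0 0 0.083;0.012 0.096 0 0 0 0.083;0.012 0.096 0 0 0 0.083;0.012 0.096 0 0 0 0.083;0.013 0.096 0 0 0 0.083;0.013 0.096 0 0 0 0.083;0.013 0.096 0 0 0 0.083;0.013 0.092 0 0 0 0.081;0 0 -0.1 0 0 0;0 0 -0.1 0 0 0;0 0 -0.1 0 0 0;0 0 0 0 0 0;0 0 0 0 0 0;0 0 0 0 0 0"

```text
time_s: 16.72
tool_pos: [0.5973, 0.1062, 0.1005]
tool_rot: [-1.572, 0.0, 1.864]
wrist_force: [0.1, 0.6, 0.6]
opening: 1.001
```

Run:
```python
from station import arm,capture
from h import *
s=arm.state();print(s['tool_pos'].round(4),s['tool_rot'].round(4),s['q'].round(3))
c=capture("scene");P=cloud(c)
m=sel(P,.5965,.108,.035,.062,.074);print("bar",m.sum(),rect(P[m]),P[m].mean(0).round(4))
u,v=pix(c,[.596,.108,.07]).astype(int)
cv2.imwrite("pics/f.png",cv2.resize(c["image"][v-50:v+50,u-50:u+50],(500,500),interpolation=cv2.INTER_CUBIC))
```

```text
[0.5973 0.1062 0.1005] [-1.5718e+00  2.0000e-04  1.8644e+00] [ 0.176  0.405 -0.226  0.939 -0.    -0.118]
bar 112 (array([596.6, 108.3]), array([50.7, 13.7]), 16.9) [0.5978 0.1086 0.068 ]
```

View pics/f.png

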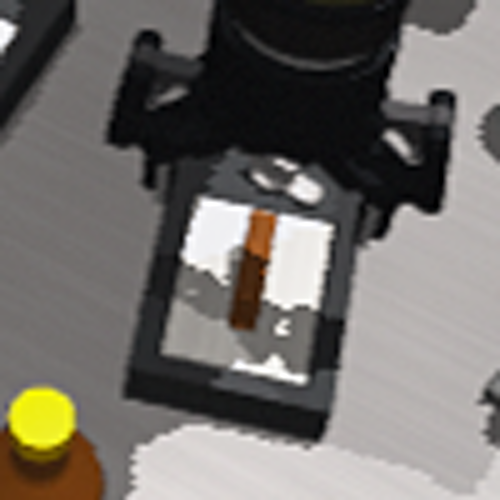

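Picture: the open jaws are centred either side of the bar handle (255,265), with the latch clear at (285,180). I descend and grip.

Call:
arm_command:
  motion: "-0.004 0.006 -0.04 0 0 0.005;0 0 -0.04 0 0 0;0 0 -0.04 0 0 0;0 0 -0.04 0 0 0;0 0 -0.025 0 0 0;0 0 -0.013 0 0 0;0 0 0 0 0 0;0 0 0 0 0 0"

```text
time_s: 17.43
tool_pos: [0.595, 0.1086, 0.0397]
tool_rot: [-1.57, -0.0, 1.869]
wrist_force: [-0.5, -0.5, -0.7]
opening: 1.0
```

Call:
arm_command:
  motion: "0 0 0 0 0 0;0 0 0 0 0 0;0 0 0 0 0 0;0 0 0 0 0 0;0 0 0 0 0 0;0 0 0 0 0 0;0 0 0 0 0 0;0 0 0 0 0 0;0 0 0 0 0 0;0 0 0 0 0 0"
  fingers: 1
  squeeze: 100

```text
time_s: 18.27
tool_pos: [0.5954, 0.1087, 0.0404]
tool_rot: [-1.571, 0.0, 1.87]
wrist_force: [-2.4, -0.2, 5.9]
opening: 0.146
```

Call:
arm_command:
  motion: "0 0 0.01 0 0 0;0 0 0.02 0 0 0;0 0 0.02 0 0 0;0 0 0.02 0 0 0;0 0 0.03 0 0 0;0 0 0.04 0 0 0;0 0 0 0 0 0;0 0 0 0 0 0"

```text
time_s: 18.93
tool_pos: [0.5962, 0.1089, 0.0833]
tool_rot: [-1.573, 0.0, 1.87]
wrist_force: [-0.3, -0.2, -3.4]
opening: 0.144
```

Call:
arm_command:
  motion: "0 0 0.08 0 0 0;0 0 0.1 0 0 0;0 0 0.1 0 0 0;0 0 0.1 0 0 0;0 0 0.1 0 0 0;0 0 0.1 0 0 0;0 0 0.08 0 0 0;-0.044 0.077 0 0 0 -0.085;-0.044 0.077 0 0 0 -0.085;-0.044 0.077 0 0 0 -0.085;-0.044 0.077 0 0 0 -0.085;-0.044 0.077 0 0 0 -0.085;-0.045 0.077 0 0 0 -0.085;-0.045 0.077 0 0 0 -0.085;-0.045 0.074 0 0 0 -0.085;0 0 0 -0.035 -0.145 0;0 0 0 -0.035 -0.145 0;0 0 0 -0.033 -0.144 0;0 0 0 0 0 0;0 0 0 0 0 0"

```text
time_s: 20.6
tool_pos: [0.4861, 0.2925, 0.2789]
tool_rot: [-1.918, 0.001, 1.338]
wrist_force: [1.0, -1.6, -3.7]
opening: 0.147
```

```bash
cat > chk.py <<'E'
from station import arm,capture
from h import *
from scipy.spatial.transform import Rotation as Ro
s=arm.state();p=s['tool_pos'];R=Ro.from_euler('xyz',s['tool_rot']).as_matrix()
a=np.radians(166.6);N=np.array([np.sin(.35)*np.cos(a),np.sin(.35)*np.sin(a),np.cos(.35)])
X=np.array([-np.cos(.35)*np.cos(a),-np.cos(.35)*np.sin(a),np.sin(.35)])
lens=np.array([.535,.282,.1])
ins_z=-R[:,1];ins_y=R[:,0];ins_x=np.cross(ins_y,ins_z)
A=np.c_[ins_x,ins_y,ins_z];D=np.c_[X,np.cross(N,X),N]
rv=Ro.from_matrix(D@A.T).as_rotvec()
print("pos",p.round(4),"q",s['q'].round(2),"f",s['wrist_force'].round(1),"open",round(s['opening'],3),s['time_s'])
print("turn units",(rv/(np.pi/4)).round(3),"shift units",((lens+.1354*N-p)/.3).round(3))
for n in("top","scene"):
    c=capture(n);P=cloud(c)
    # handle (orange) & plate seen in the hand: bright plate points near the expected plate plane
    q=(P-p)@A   # insert axes about TCP
    img=c["image"].astype(int)
    m=(abs(q[...,0])<.055)&(abs(q[...,1])<.045)&(q[...,2]<-.0005)&(q[...,2]>-.012)
    if m.sum()>30:
        Q=P[m];qq=q[m]
        top=abs(qq[:,2]-np.median(qq[:,2]))<.0025
        F=Q[top];ce=F.mean(0);n_=np.linalg.svd(F-ce,full_matrices=False)[2][2];n_*=np.sign(n_[2])
        r=cv2.minAreaRect((qq[top][:,:2]*1000).astype(np.float32))
        print(n,m.sum(),"plate z",np.median(qq[:,2]).round(4),"ctr",np.round(r[0],1),np.round(r[1],1),round(r[2],1),"normal err",np.degrees(np.arccos(n_@N)).round(1), (n_-N).round(3), "ext",(qq[top].min(0)*1e3).round(1),(qq[top].max(0)*1e3).round(1))
    u,v=pix(c,p).astype(int);u=np.clip(u,60,580);v=np.clip(v,60,340)
    cv2.imwrite(f"pics/g_{n}.png",c["image"][v-60:v+60,u-60:u+60])
cv2.imwrite("pics/g.png",cv2.resize(np.hstack([cv2.convertScaleAbs(cv2.imread("pics/g_top.png"),alpha=1.6),cv2.imread("pics/g_scene.png")]),(800,400),interpolation=cv2.INTER_CUBIC))
E
python3 chk.py
```

```text
pos [0.4861 0.2925 0.2789] q [ 0.7   0.05 -0.31  1.   -0.28  0.9 ] f [ 1.  -1.6 -3.7] open 0.147 20.6
turn units [-0.    -0.004 -0.002] shift units [ 0.012  0.001 -0.172]
top 625 plate z -0.0065 ctr [ 0.1 -0.4] [71.6 90.9] 89.9 normal err 0.2 [-0.002  0.003 -0.001] ext [-45.3 -36.2  -9. ] [45.6 35.4 -4. ]
scene 739 plate z -0.0053 ctr [2.5 1. ] [70.1 94. ] 89.7 normal err 0.4 [ 0.005 -0.004  0.002] ext [-44.7 -34.1  -7.8] [49.5 36.  -2.9]
```

View pics/g.png

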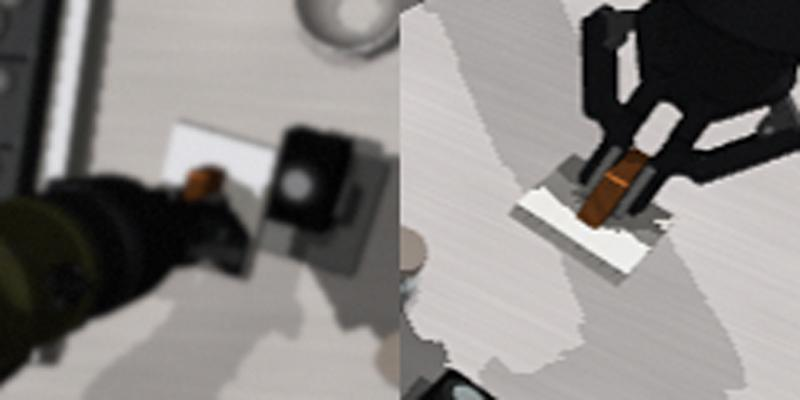

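Picture: the bar insert hangs level with the lens tilt, still above the camera head and clear of it. It is square to the lens within 0.5° and centred within about 1 mm in the hand. Last step is down to 12 cm.

Call:
arm_command:
  motion: "0.012 0.001 -0.02 0 -0.004 -0.002;0 0 -0.04 0 0 0;0 0 -0.04 0 0 0;0 0 -0.04 0 0 0;0 0 -0.02 0 0 0;0 0 -0.012 0 0 0;0 0 0 0 0 0;0 0 0 0 0 0;0 0 0 0 0 0;0 0 0 0 0 0;0 0 0 0 0 0;0 0 0 0 0 0"

```text
time_s: 21.7
tool_pos: [0.4923, 0.293, 0.2288]
tool_rot: [-1.925, -0.002, 1.334]
wrist_force: [-0.0, -0.2, -4.0]
opening: 0.144
```

```bash
python3 chk.py
```

```text
pos [0.4923 0.293  0.2288] q [ 0.7   0.08 -0.4   0.88 -0.28  0.9 ] f [-0.  -0.2 -4. ] open 0.144 21.7
turn units [-0.002  0.005  0.004] shift units [-0.008 -0.001 -0.005]
top 552 plate z -0.0065 ctr [ 0.4 -0.6] [90.4 71.7] 0.1 normal err 0.4 [-0.007 -0.001 -0.002] ext [-44.8 -36.4  -9. ] [45.6 35.3 -4. ]
scene 677 plate z -0.0059 ctr [0.8 0.2] [69.8 92.9] 90.0 normal err 0.3 [ 0.001 -0.005  0.001] ext [-45.7 -34.6  -8.4] [47.2 35.1 -4. ]
```

Small final correction, then settle, with a last check that the bystanders, key and latches haven't moved.

Call:
arm_command:
  motion: "-0.008 -0.001 -0.005 -0.002 0.005 0.004;0 0 0 0 0 0;0 0 0 0 0 0;0 0 0 0 0 0;0 0 0 0 0 0;0 0 0 0 0 0;0 0 0 0 0 0;0 0 0 0 0 0"

```text
time_s: 22.47
tool_pos: [0.4898, 0.2925, 0.2268]
tool_rot: [-1.921, 0.001, 1.337]
wrist_force: [-1.0, -0.3, -2.7]
opening: 0.149
```

```bash
python3 chk.py
python3 - <<'E'
from station import arm,capture
from h import *
s0=dict(np.load("scene0.npz"))
c=capture("scene");P=cloud(c);P0=cloud(s0)
print(arm.state()['qd'].round(4))
for nm,x,y,r,z0,z1 in [("grip",.559,-.27,.04,.1,.125),("latchA",.5345,.089,.022,.051,.062),("latchB",.483,-.105,.022,.051,.062),("knob",.565,-.105,.03,.06,.08)]:
    for Q in(P0,P):
        m=sel(Q,x,y,r,z0,z1);print(nm,m.sum(),rect(Q[m]) if m.sum()>3 else None)
cv2.imwrite("pics/h.png",c["image"])
E
```

```text
pos [0.4898 0.2925 0.2268] q [ 0.7   0.08 -0.4   0.88 -0.28  0.9 ] f [-1.  -0.3 -2.7] open 0.149 22.4667
turn units [ 0.001 -0.    -0.   ] shift units [0.    0.001 0.001]
top 551 plate z -0.0066 ctr [ 0.4 -0.5] [71.2 90.1] 89.5 normal err 0.1 [ 0.001 -0.001  0.   ] ext [-44.8 -36.3  -9.1] [45.5 34.9 -4.2]
scene 675 plate z -0.0057 ctr [0.4 0.1] [94.6 70. ] 0.1 normal err 0.3 [0.005 0.002 0.002] ext [-47.  -34.8  -8.1] [47.7 35.2 -3.6]
[-0.0016 -0.0013 -0.0017  0.0001 -0.001  -0.0015]
grip 92 (array([ 559.7, -270.1]), array([16.9, 45.3]), 66.2)
grip 91 (array([ 559.8, -269.8]), array([17.7, 45.1]), 72.7)
latchA 31 (array([535. ,  89.5]), array([25.3,  7.9]), 18.1)
latchA 35 (array([533.8,  89.5]), array([22.8,  9.3]), 89.8)
latchB 18 (array([ 496.1, -105.3]), array([15.3,  7.2]), 8.4)
latchB 18 (array([ 494.7, -105.3]), array([14.8,  7.4]), 6.3)
knob 100 (array([ 564.7, -104.5]), array([28.4, 28.7]), 86.5)
knob 102 (array([ 565. , -104.1]), array([28.2, 28.5]), 81.8)
```

View pics/h.png

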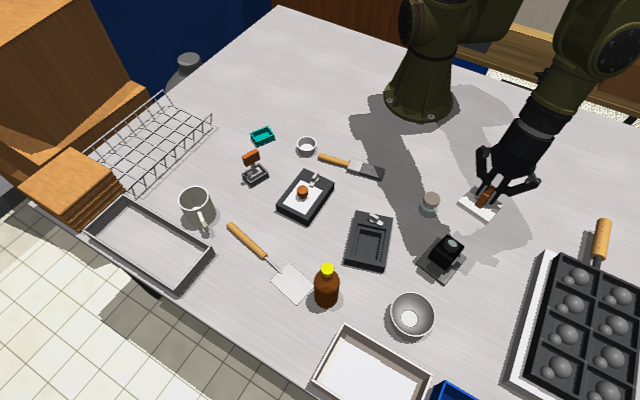

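The picture shows the empty bar frame at (369,240) and the key in its holder at (254,168). The insert is held at (482,203) over the camera at (447,248), and everything else is where it was.

```bash
python3 -c "
from station import order
print(order.close_job())"
```

```text
the job is handed in; nothing more can be done
None
```

The bar insert is unlocked, lifted out by its handle and held still in front of the inspection camera. I handed the job in at about 22.5 s of robot time; it reported no verdict.

- **Latch:** I turned it with the socket key to about 1.25 rad, and the tongue lies clear of the pocket.
- **Key:** It stands upright in its grey holder, about 6° turned from how it stood before and less than 1 mm off.
- **Insert:** The underside is 12 cm from the lens, square to it within about 0.3°. The pose error against the target is about 0.3 mm. The lens position is known only to about 1–2 mm, because the two cameras differ by that much.
- **Left alone:** The knob insert, its latch and the bystanders look unmoved.

No check failed. The scene camera measured the held plate a few millimetres too long (94.6 mm instead of 90), probably because it also sees the plate's side faces. Both cameras still agree on the plate's centre within about 0.6 mm.

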